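# Comb stylus pens into the engraving tray

### The job

Some wooden stylus pens lie askew on the ridges of the grooved engraving tray. Take the rake from its rest, set its pins down on the ridges in the middle of the tray between the pens, and comb out to the far end and back to the near end, as often as it takes until every pen lies down in a groove of its own; let the pin tips ride lightly on the ridges all the way so that neither the soft bed nor the pens are dented. Then hang the rake back in its rest; do not touch the pens by hand, and leave everything else as it is.

Things in the scene. Friction and masses are not known exactly. Their poses are not given: they have to be found in the camera images.
- tray_mid (a point): Engraving tray, pale wood, 124 x 156 x 28 mm, fixed. Point: mid-tray, 20 mm above the bench. z up. In its frame lies a bed of soft birch with five V-grooves along x (+x is the far end) at y = -44, -22, 0, 22, 44 mm: 16 mm wide, 8 mm deep, 108 mm long (x = -55 to 55, end to end of the frame). Flat ridges, 6 mm wide, at y = -33, -11, 11, 33 mm; flat lands of equal height at 52 to 71 mm.
- tray: Same tray, middle of its underside, same axes. Its rim is 28 mm high (7 mm thick at the ends, 6 mm at the sides, inner faces at x = -55, 55 and y = -72, 72 mm). The bed stands on levelling screws set for the laser's focus: the ridge tops lie an unmeasured 1 to 3.5 mm below tray_mid, and rise or fall up to 0.018 rad along the grooves. Feel for them: over 20 N dents the wood, and 1 mm makes 20 N.
- rake_tips (a point): Hand rake: middle of its line of six pin tips. z points from the tips up to the handle, y along the head, x is the raking direction (the rake is alike both ways round). Round steel pins, 5 mm thick, 20 mm long, rounded ends, at y = -55, -33, -11, 11, 33, 55 mm: four for the tray's ridges, the outer two for its lands. At the start the rake hangs in its rest, pins down.
- rake_grip (a point): Middle of the rake's upright walnut handle, 66 mm above the pin tips. Handle 18 mm thick (x), 36 mm wide (y), from 34 to 94 mm above the tips; pinch it from above across the 18 mm. Below it, 20 to 34 mm above the tips, is the wooden head bar, 150 mm long (y), 12 mm thick (x). Mass of the rake about 0.1 kg.
- rest_seat (a point): Rake rest, fixed: two notched maple cheeks on a wooden foot 60 x 180 mm. Point: midway between the cheeks at the height of the notch floors, 32 mm above the bench. y runs from cheek to cheek (cheeks at 61 to 77 mm either side), z up. Notches 16 mm wide (x), 8 mm deep, with flared mouths 5 mm higher. The bar's ends lie on the notch floors, so the pin tips hang 20 mm below this point.
- pen1_mid (a point): Stylus pen 1: square dark walnut rod with a brass collar, 8 x 8 mm, edges broken, 100 mm long, 12 g. Middle of the pen; x runs along it. At the start it lies askew (0.22 to 0.29 rad) on the ridges, its middle roughly over a groove 4 mm above the ridge tops; down in a groove, its middle is 0 to 2.5 mm below them. More than 10 N dents it.
- pen2_mid (a point): Stylus pen 2: square dark walnut rod with a brass collar, 8 x 8 mm, edges broken, 100 mm long, 12 g. Middle of the pen; x runs along it. At the start it lies askew (0.22 to 0.29 rad) on the ridges, its middle roughly over a groove 4 mm above the ridge tops; down in a groove, its middle is 0 to 2.5 mm below them. More than 10 N dents it.
- pen3_mid (a point): Stylus pen 3: square dark walnut rod with a brass collar, 8 x 8 mm, edges broken, 100 mm long, 12 g. Middle of the pen; x runs along it. At the start it lies askew (0.22 to 0.29 rad) on the ridges, its middle roughly over a groove 4 mm above the ridge tops; down in a groove, its middle is 0 to 2.5 mm below them. More than 10 N dents it.
- pen4_mid (a point): Stylus pen 4: square dark walnut rod with a brass collar, 8 x 8 mm, edges broken, 100 mm long, 12 g. Middle of the pen; x runs along it. At the start it lies askew (0.22 to 0.29 rad) on the ridges, its middle roughly over a groove 4 mm above the ridge tops; down in a groove, its middle is 0 to 2.5 mm below them. More than 10 N dents it.
- case_cherry: Bystander, to be left alone: phone case, black with a cherry-wood back, 142 x 70 x 10 mm, lying flat. Origin at the centre of its underside.
- case_maple: Bystander, to be left alone: phone case, black with a maple back, 142 x 70 x 10 mm, lying flat. Origin at the centre of its underside.
- tip_cup: Bystander, to be left alone: white ceramic cup, 52 mm across and 40 mm high, standing. Origin at the centre of its underside.
- swatches: Bystander, to be left alone: little stack of wood swatches, 85 x 44 x 14 mm. Origin at the centre of its underside.
- tape_roll: Bystander, to be left alone: roll of gold tape lying flat, 80 mm across, 25 mm high. Origin at the centre of its underside.
- calliper: Bystander, to be left alone: steel calliper lying flat, 200 mm long, 12 mm high. Origin at the centre of its underside.
Not all that is in view belongs to the job. What is shaped like the part that bears pen1_mid but blue or pink is not meant.

How it is judged (in metres and radians):
On the way, in this order (a step that is already met when the one before it is completed fails the run):
1. the rake is lifted out of its rest (height (world z) of rake_tips above 0.045 m), for 0.1 s.
2. the pin tips rest on the ridges at the middle of the tray (within 20 mm of it along the grooves) (contact force between rake and tray above 0.5 N and z of rake_tips in the frame of tray_mid below 0.003 m and x of rake_tips in the frame of tray_mid between -0.02 and 0.02 m), for 0.1 s.
3. the pin tips rest on the ridges at the far end of the tray (at least 35 mm beyond the middle) (contact force between rake and tray above 0.5 N and z of rake_tips in the frame of tray_mid below 0.003 m and x of rake_tips in the frame of tray_mid above 0.035 m), for 0.1 s.
4. the pin tips rest on the ridges at the near end of the tray (at least 35 mm this side of the middle) (contact force between rake and tray above 0.5 N and z of rake_tips in the frame of tray_mid below 0.003 m and x of rake_tips in the frame of tray_mid below -0.035 m), for 0.1 s.
At the end, for the whole second after the job is handed in: Each pen lies at rest in its own groove: parallel within 0.05 rad, middle within 3 mm of the groove's line, 10 mm of mid-tray lengthwise, below 1.5 mm over tray_mid. Rake at rest in its rest, pins down: bar on the notch floors within 4 mm, 6 mm across, 10 mm along, upright within 0.12 rad (z of pen1_mid in the frame of tray_mid between -0.007 and 0.0015 m and angle between the x axis of each of pen1_mid, pen2_mid, pen3_mid, pen4_mid and the x axis of tray_mid, either way round below 0.05 rad and x of pen1_mid in the frame of tray_mid between -0.01 and 0.01 m and linear speed of each of pen1, pen2, pen3, pen4, rake below 0.02 m/s and (y of pen1_mid in the frame of tray_mid between -0.047 and -0.041 m or y of pen1_mid in the frame of tray_mid between -0.025 and -0.019 m or y of pen1_mid in the frame of tray_mid between -0.003 and 0.003 m or y of pen1_mid in the frame of tray_mid between 0.019 and 0.025 m or y of pen1_mid in the frame of tray_mid between 0.041 and 0.047 m) and z of pen2_mid in the frame of tray_mid between -0.007 and 0.0015 m and x of pen2_mid in the frame of tray_mid between -0.01 and 0.01 m and (y of pen2_mid in the frame of tray_mid between -0.047 and -0.041 m or y of pen2_mid in the frame of tray_mid between -0.025 and -0.019 m or y of pen2_mid in the frame of tray_mid between -0.003 and 0.003 m or y of pen2_mid in the frame of tray_mid between 0.019 and 0.025 m or y of pen2_mid in the frame of tray_mid between 0.041 and 0.047 m) and z of pen3_mid in the frame of tray_mid between -0.007 and 0.0015 m and x of pen3_mid in the frame of tray_mid between -0.01 and 0.01 m and (y of pen3_mid in the frame of tray_mid between -0.047 and -0.041 m or y of pen3_mid in the frame of tray_mid between -0.025 and -0.019 m or y of pen3_mid in the frame of tray_mid between -0.003 and 0.003 m or y of pen3_mid in the frame of tray_mid between 0.019 and 0.025 m or y of pen3_mid in the frame of tray_mid between 0.041 and 0.047 m) and z of pen4_mid in the frame of tray_mid between -0.007 and 0.0015 m and x of pen4_mid in the frame of tray_mid between -0.01 and 0.01 m and (y of pen4_mid in the frame of tray_mid between -0.047 and -0.041 m or y of pen4_mid in the frame of tray_mid between -0.025 and -0.019 m or y of pen4_mid in the frame of tray_mid between -0.003 and 0.003 m or y of pen4_mid in the frame of tray_mid between 0.019 and 0.025 m or y of pen4_mid in the frame of tray_mid between 0.041 and 0.047 m) and z of rake_tips in the frame of rest_seat between -0.024 and -0.016 m and x of rake_tips in the frame of rest_seat between -0.006 and 0.006 m and y of rake_tips in the frame of rest_seat between -0.01 and 0.01 m and angle between rake_tips's own z axis and vertical below 0.12 rad); the robot touches nothing.
It fails at once if the rake presses on the tray with more than 20 N (contact force between rake and tray above 20 N).
It fails at once if the rake presses on a pen with more than 10 N (contact force between rake and pen1 above 10 N or contact force between rake and pen2 above 10 N or contact force between rake and pen3 above 10 N or contact force between rake and pen4 above 10 N).
It fails at once if the fingers or the arm touch a pen (contact force between any of the fingers, the arm and pen1 above 0.3 N or contact force between any of the fingers, the arm and pen2 above 0.3 N or contact force between any of the fingers, the arm and pen3 above 0.3 N or contact force between any of the fingers, the arm and pen4 above 0.3 N).
It fails at once if a bystander is moved by more than 10 mm (distance of any of case_cherry, case_maple, tip_cup, swatches, tape_roll, calliper from where it was at the start of the episode above 0.01 m).
It also fails if it takes over 72 s, if anything falls off the work surface, if the arm or the gripper's body presses on something with over 40 N, if the wrist force passes 120 N, or if a joint passes its speed limit or range.

### The arm

A 7-joint arm with a two-finger parallel gripper is mounted at the origin on the work surface. World frame = base frame: x ahead of the robot, y to its left, z up, the work surface at z = 0. Lengths are in mm, angles in rad, forces in N, time in s.
With the tool pointing down it reaches from about 425 to 925 mm from the base axis. Payload 6.8 kg.
Tool frame: the origin (TCP) lies midway between the tips of the shut fingers; the grasp point (between the pads) lies 19 mm behind it; z points along the fingers, y is the line along which they close (so a half turn about z gives the same grasp; the last joint's range is limited). The gripper opens to 85 mm and grips with 20 to 120 N. Pads are 22 mm wide; open, the fingers measure 114 mm over their backs; the gripper's body (76 mm by 85 mm) begins 54 mm behind the grasp point. The pads swing forward as they close: fully open they stand 13 mm farther back than shut.
Start: joints at [-1.251, 0.477, 0.022, 1.555, -0.011, 1.109, -0.083], TCP at [280.036, 614.188, 231.308] pointing down, gripper open.
Joint ranges: [-2.96, 2.96], [-0.34, 2.1], [-1.41, 1.46], [0.24, 2.44], [-1.37, 4.51], [0.17, 1.92], [-2.96, 2.96]. Speed limits (rad/s): [2.39, 2.39, 3.14, 3.14, 3.14, 3.14, 3.14].

### API

Orientations are given as a 3x3 rotation matrix whose columns are the frame's x, y, z axes.
In Python, from workcell import manip gives the robot as it stands.
- The arm moves only by the tool move_arm, never from a script. Its argument "plan" is a list of rows, each a list of 3 entries, a list of its own where there are three numbers: the gripper command: -1 is shut, 1 is fully open, values between are in proportion, then the shift along the world's x, y, z in mm, then the turn about the world's z in degrees. A call has 1 to 12 rows; each row shifts and turns the commanded pose from where the row before left it; what a row does not reach is not made up. A row lasts 1/12 s, in which the tool goes at most 41.7 mm and 7.16 degrees, less where a joint would pass 70% of its speed; a pose out of reach is approached as far as the arm can. A call with a gripper value outside its range is refused whole. The fingers move at their own pace and stop on an object; "newtons" is the grip in N (left out, the last holds). Time passes only in rows, so rows that do not move let the fingers close. It gives the time, the measured TCP pose, the force, the opening and the grip force at its end, in the units of the state.
- manip.observe(): the state, without advancing time (a new reading comes with each control period).
- manip.grab_frame(name): name is "side" or "top"; returns a dict with "color" (420x560x3 uint8, blue, green, red), "intrinsics" (3x3 intrinsics, pixels), "k1" (the pictures are not rectified: a ray, as slopes to the right and down, at radius r is drawn at 1 + k1 r^2 times it, then the intrinsics apply), "extrinsics" (4x4, takes a point from camera to world coordinates). Camera axes: x right, y down, z forward; pixel columns grow to the right and rows downward; lengths in mm; the calibration is good to about 2 mm. A picture is of the moment at which its call begins. There is no depth.
- manip.finish_job(): hands the job in; it is judged then, once.
Trained networks look in a picture, given as the dict that the camera call returned (one of the last four; its "shot" number tells which), for a name from the list of things; names that differ only in an ending like _2 or _b are one class to them, and where a whole thing is asked for, a point or a joint stands for the part that bears it (a point fixed in the world has none). Each returns a list of dicts, best first, with "score" (0 to 1); they miss things now and then, are a little off and sometimes report something else, mostly with a low value. They report only what shows in the picture. A call takes as long as a camera call. They do not tell look-alikes from the thing itself.
- manip.spot_in(picture, label): "location" ([column, row] in pixels, amid what is visible of it).
- manip.masks_of(picture, label): "region" (420x560 bool, what is visible of it) and "location" ([column, row] in pixels, amid what is visible of it).
- manip.mark_of(picture, label): "location" ([column, row] in pixels: a listed point, or the origin of a listed thing).
The state is a dict: "time": time; "joint_positions": joint angles; "joint_velocities": joint speeds; "effort": joint torques, N m; "tcp_pos": TCP position; "tool_rot": TCP orientation; "contact_force": force on the tool from outside, world axes, zero at the start; "ft_torque": the same for the moment, N m; "gripper_width": finger opening in mm; "finger_force": force on a finger pad.
Only numpy, scipy, OpenCV 4.12 (cv2) and the standard library are available. Lean on these libraries where they do the work, as an engineer would, in place of code of your own. Each camera call takes 0.05 s, during which the arm holds its last target. There are 200 camera calls.

## Working session

There is one attempt and no reset: what is moved stays moved. The work goes in short steps, Python scripts to look and compute and a tool call to move; the robot and the scene stay as the last step left them, time stands still between calls to the robot, and variables do not carry over. Pictures are saved under pics/ and viewed, at most 10 in all, crops included, and the job is handed in when it is done.

Besides the shell and the picture viewer there is one more tool, called after "Call:" as name(argument=value, ...), one argument or row to a line, values as JSON. move_arm: Moves the arm, as the interface text tells. Its arguments: {"type":"object","properties":{"plan":{"type":"array","items":{"type":"array"}},"newtons":{"type":"number"}},"required":["plan"]}

```bash
mkdir -p pics; ls; cat > h.py <<'E'
import numpy as np, cv2
from workcell import manip
def ray(f,px):
    K=np.array(f["intrinsics"],float);k=f["k1"];T=np.array(f["extrinsics"],float)
    d=np.array([(px[0]-K[0,2])/K[0,0],(px[1]-K[1,2])/K[1,1]]);u=d.copy()
    for _ in range(30): u=d/(1+k*(u@u))
    return T[:3,3],T[:3,:3]@np.array([u[0],u[1],1.])
def at_z(f,px,z):
    o,d=ray(f,px);return o+d*(z-o[2])/d[2]
def proj(f,p):
    K=np.array(f["intrinsics"],float);k=f["k1"];T=np.array(f["extrinsics"],float)
    c=T[:3,:3].T@(np.array(p,float)-T[:3,3]);u=c[:2]/c[2];u=u*(1+k*(u@u))
    return np.array([K[0,0]*u[0]+K[0,2],K[1,1]*u[1]+K[1,2]])
def tri(f1,p1,f2,p2):
    o1,d1=ray(f1,p1);o2,d2=ray(f2,p2)
    s=np.linalg.lstsq(np.c_[d1,-d2],o2-o1,rcond=None)[0]
    a=o1+d1*s[0];b=o2+d2*s[1];return (a+b)/2,np.linalg.norm(a-b)
E
python3 - <<'E'
from h import *
np.set_printoptions(precision=1,suppress=True)
fs={n:manip.grab_frame(n) for n in("top","side")}
for n,f in fs.items():
    cv2.imwrite(f"pics/{n}0.png",f["color"]); print(n,f["extrinsics"],f["intrinsics"][0])
for l in ["tray_mid","rake_tips","rake_grip","rest_seat","pen1_mid","tray"]:
    for n,f in fs.items():
        print(l,n,[(np.round(r["location"],1).tolist(),round(r["score"],2)) for r in manip.mark_of(f,l)][:7])
s=manip.observe();print(s["tcp_pos"],s["tool_rot"],s["contact_force"],s["time"])
E
```

```text
pics
top [[   0.    -1.     0.2  296. ]
 [  -1.    -0.    -0.    58. ]
 [   0.    -0.2   -1.  1051.1]
 [   0.     0.     0.     1. ]] [443.    0.  277.7]
side [[ -1.   -0.1   0.1 397.2]
 [ -0.1   0.7  -0.7 669.2]
 [ -0.   -0.7  -0.7 740. ]
 [  0.    0.    0.    1. ]] [411.5   0.  282. ]
tray_mid top [([217.4, 210.1], 0.73), ([219.4, 208.1], 0.57)]
tray_mid side [([260.2, 270.1], 0.67), ([299.3, 210.4], 0.26), ([260.9, 278.2], 0.23)]
rake_tips top [([365.4, 193.6], 0.81)]
rake_tips side [([270.4, 159.7], 0.69), ([268.9, 155.0], 0.16)]
rake_grip top [([370.2, 188.1], 0.58)]
rake_grip side [([269.6, 140.1], 0.8)]
rest_seat top [([363.6, 191.8], 0.8), ([207.3, 209.2], 0.67)]
rest_seat side []
pen1_mid top [([383.6, 254.6], 0.71), ([164.8, 336.3], 0.68), ([241.4, 284.0], 0.63), ([236.3, 201.2], 0.45)]
pen1_mid side [([350.5, 255.7], 0.68), ([409.4, 342.3], 0.65), ([261.0, 250.9], 0.64), ([324.4, 155.8], 0.4)]
tray top [([217.0, 209.8], 0.66)]
tray side [([259.9, 260.8], 0.6), ([263.2, 273.7], 0.59)]
[280.  614.2 231.3] [[-0.9  0.4 -0. ]
 [ 0.4  0.9 -0. ]
 [ 0.  -0.  -1. ]] [-0.1 -1.1  0.3] 0.7
```

View pics/top0.png

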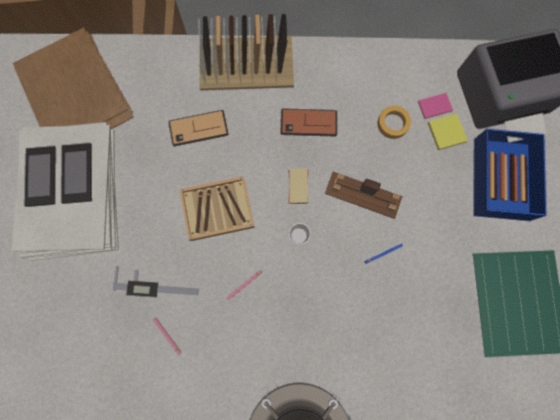

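View pics/side0.png

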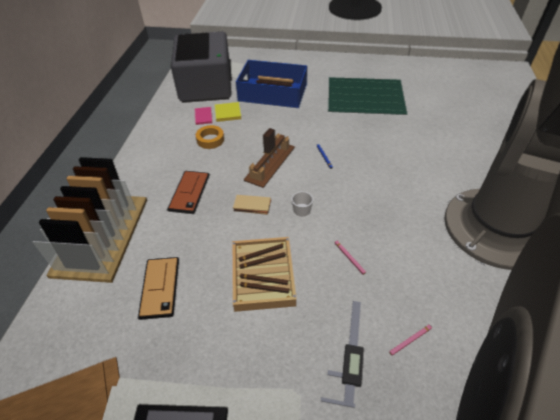

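The top view shows the tray at (217,208) with four dark pens, and the rest and rake at (365,193). The blue pen (383,254) and the two pink ones (241,284) and (165,336) are look-alikes lying off the tray; the four dark walnut pens on the tray are the ones meant. One enlarged crop will confirm this.

```bash
python3 - <<'E'
from h import *
np.set_printoptions(precision=1,suppress=True)
fs={n:manip.grab_frame(n) for n in("top","side")}
t=fs["top"]["color"]; s=fs["side"]["color"]
a=cv2.resize(t[165:250,175:260],(400,400),interpolation=cv2.INTER_CUBIC)
b=cv2.resize(t[150:235,322:407],(400,400),interpolation=cv2.INTER_CUBIC)
cv2.imwrite("pics/crop1.png",np.hstack([a,b]))
for l in ["tray","rake_tips","rest_seat","pen1_mid","swatches","tip_cup"]:
  for n,f in fs.items():
    for r in manip.masks_of(f,l)[:6] if l not in("rest_seat",) else []:
        m=r["region"].astype(np.uint8)
        c=max(cv2.findContours(m,0,2)[0],key=cv2.contourArea)
        rr=cv2.minAreaRect(c); print(l,n,round(r["score"],2),np.round(r["location"],1),np.round(rr[0],1),np.round(rr[1],1),round(rr[2],1))
        if l=="tray": print(np.array([at_z(f,p,28)[:2] for p in cv2.boxPoints(rr)]))
f=fs["top"]
print("tray",at_z(f,(217.4,210.1),20), tri(f,(217.4,210.1),fs["side"],(260.2,270.1)))
print("grip",tri(f,(370.2,188.1),fs["side"],(269.6,140.1)), at_z(f,(370.2,188.1),78))
print("tips",tri(f,(365.4,193.6),fs["side"],(270.4,159.7)), at_z(f,(365.4,193.6),12),at_z(f,(363.6,191.8),32))
E
```

```text
tray top 0.8 [217.  208.4] [215.7 208.1] [53.3 66.9] 78.7
[[555.  292.9]
 [589.5 137.7]
 [463.1 109.8]
 [430.1 261.6]]
tray side 0.56 [262.8 271.6] [262.3 273.6] [70.4 63.5] 85.2
[[599.8 138.8]
 [464.3 106.9]
 [432.2 276.3]
 [550.8 303. ]]
tray side 0.43 [259.3 250.8] [260.4 252.2] [ 6.6 45.5] 71.0
[[569.4 176.2]
 [484.3 125.5]
 [477.4 141.7]
 [561.6 191.3]]
rake_tips top 0.74 [369.8 186.3] [367.9 186.7] [64.5 16.9] 20.8
rake_tips side 0.66 [269.1 145.2] [265.2 150. ] [20.2 44.7] 33.7
pen1_mid top 0.72 [382.1 255.4] [379.5 255. ] [2.2 9.7] 56.3
pen1_mid top 0.64 [163.2 336.3] [166.6 335.4] [38.6  3.2] 53.1
pen1_mid top 0.62 [242.2 286.9] [243.5 285. ] [ 3.4 40.4] 51.3
pen1_mid side 0.55 [261.4 248.6] [261.2 252. ] [ 5.1 45.2] 71.6
pen1_mid side 0.54 [407.6 338.4] [410.2 339.3] [ 5.3 47.7] 56.3
pen1_mid side 0.49 [349.5 255.7] [350.2 257.3] [43.2  4.6] 47.3
swatches top 0.74 [298.3 186.6] [298. 186.] [34. 20.] 90.0
swatches side 0.74 [251.1 201.2] [252.4 204.5] [36.8 18. ] 4.8
tip_cup top 0.72 [299.7 233.1] [299.5 233. ] [20. 21.] 90.0
tip_cup side 0.95 [303.3 204.2] [302.5 203.5] [25. 21.] 90.0
tray [505.4 197.4  20. ] (array([512.1, 197.7,  16.8]), np.float64(11.943087725705544))
grip (array([ 550.2, -154.4,   80.2]), np.float64(2.6233175192974443)) [ 549.4 -154.8   78. ]
tips (array([ 552.4, -157.1,   12.5]), np.float64(0.3975753699266345)) [ 552.7 -157.2   12. ] [ 552.1 -148.9   32. ]
```

View pics/crop1.png

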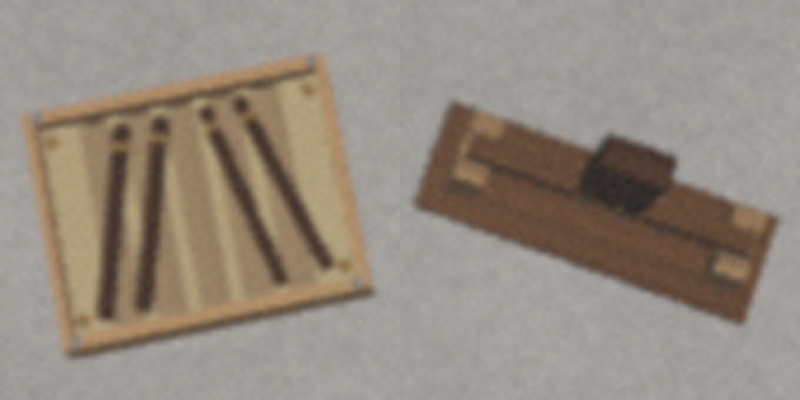

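The left crop confirms the four dark pens with brass collars on the tray. Tray corners sit at about crop (25,115), (323,55), (372,292) and (70,353), and the right crop shows the rake seated in its rest.

```bash
python3 - <<'E'
from h import *
from scipy.optimize import least_squares
np.set_printoptions(precision=2,suppress=True)
f=manip.grab_frame("top"); S=400/85
def fit(pts,off,w,z,x0,swap=False):
    px=np.array(pts)/S+np.array(off)
    c=np.array([[w[0],w[1]],[w[0],-w[1]],[-w[0],-w[1]],[-w[0],w[1]]])/2.
    def P(q):
        R=np.array([[np.cos(q[2]),-np.sin(q[2])],[np.sin(q[2]),np.cos(q[2])]]);return c@R.T+q[:2]
    q=least_squares(lambda q:np.ravel([proj(f,(*p,z))-x for p,x in zip(P(q),px)]),x0)
    print(q.x,np.degrees(q.x[2]),q.fun.reshape(-1,2).tolist()); return q.x
print(f["k1"])
t=fit([(25,115),(323,55),(372,292),(70,353)],(175,165),(124,156),28,(510,200,.2))
for z in(8,12):
    r=fit([(52,100),(377,215),(342,323),(15,207)],(322,150),(60,180),z,(552,-155,-.3))
def ang(c,s): return
R=np.array([[np.cos(t[2]),-np.sin(t[2])],[np.sin(t[2]),np.cos(t[2])]])
for a,b in [((122,132),(105,318)),((160,125),(143,310)),((207,113),(282,282)),((240,103),(328,267))]:
    p=[R.T@(at_z(f,np.array(x)/S+[175,165],22)[:2]-t[:2]) for x in(a,b)]
    print("pen",p,(p[0]+p[1])/2,np.linalg.norm(p[0]-p[1]))
# bar ends / handle top: crop corners of handle top
h=np.mean([at_z(f,np.array(x)/S+[322,150],106)[:2] for x in((211,135),(277,156),(265,182),(200,160))],0);print("handle",h)
E
```

```text
-0.02571207469303164
[508.86 197.49   0.22] 12.732858724044576 [[-0.3140977878244371, 0.23078194739207447], [0.7110897353342693, -0.12445533622428684], [0.5845018475007748, -0.43447264019718546], [-0.9668590669584773, 0.2928516893651363]]
[ 550.73 -153.71   -0.34] -19.34735310818019 [[-0.5463037368467667, -0.014868956412414036], [0.49343846630779353, 0.2439048241965338], [0.6623668706557737, 0.1137922660794004], [-0.6149224898082366, -0.38058436560368136]]
[ 549.76 -152.9    -0.34] -19.34451598538223 [[-0.6671943219714649, -0.10696447282521149], [0.642016696977521, 0.24257314647974226], [0.7854655820691505, 0.2014502909901239], [-0.7664424685904692, -0.387081257659986]]
pen [array([45.19, 31.43]), array([-47.02,  56.53])] [-0.91 43.98] 95.56725538230644
pen [array([44.8 , 11.91]), array([-46.97,  37.25])] [-1.09 24.58] 95.20295974725545
pen [array([ 46.03, -12.6 ]), array([-47.41, -33.33])] [ -0.69 -22.96] 95.71057359817793
pen [array([ 47.71, -29.99]), array([-44.69, -57.33])] [  1.51 -43.66] 96.36456241848029
handle [ 552.4  -154.35]
```

Call:
move_arm(
  plan=[
    [1, [5, -16, -2], -2],
    [1, [11, -32, -3], -4],
    [1, [11, -32, -3], -4],
    [1, [11, -32, -3], -4],
    [1, [11, -32, -3], -4],
    [1, [11, -32, -3], -4],
    [1, [11, -32, -3], -4],
    [1, [11, -32, -3], -4],
    [1, [11, -32, -3], -4],
    [1, [11, -32, -3], -4],
    [1, [11, -32, -3], -4],
    [1, [11, -32, -3], -4],
  ],
  newtons=60,
)

```text
time: 2.35
tcp_pos: [406.4, 244.7, 196.5]
tool_rot: [[-0.33, 0.944, 0.001], [0.944, 0.33, 0.001], [0.0, 0.001, -1.0]]
contact_force: [0.5, -0.6, 0.6]
gripper_width: 85.7
finger_force: 0.0
```

Call:
move_arm(
  plan=[
    [1, [11, -32, -3], -4],
    [1, [11, -32, -3], -4],
    [1, [11, -32, -3], -4],
    [1, [11, -32, -3], -4],
    [1, [11, -32, -3], -4],
    [1, [11, -32, -3], -4],
    [1, [11, -32, -3], -4],
    [1, [11, -32, -3], -4],
    [1, [11, -32, -3], -4],
    [1, [11, -32, -3], -2],
    [1, [11, -32, -3], 0],
    [1, [11, -32, -3], 0],
  ],
)

```text
time: 3.35
tcp_pos: [538.6, -139.2, 160.3]
tool_rot: [[0.317, 0.948, 0.0], [0.948, -0.317, 0.0], [0.0, 0.0, -1.0]]
contact_force: [0.3, -1.1, 0.4]
gripper_width: 85.8
finger_force: 0.0
```

```bash
cat > st.py <<'E'
from h import *
np.set_printoptions(precision=2,suppress=True)
s=manip.observe();R=np.array(s["tool_rot"])
print(s["time"],s["tcp_pos"],"yang",np.degrees(np.arctan2(R[1,1],R[0,1])),"zax",R[:,2],"F",s["contact_force"],"T",s["ft_torque"],s["gripper_width"],s["finger_force"])
E
python3 st.py
```

```text
3.35 [ 538.58 -139.25  160.31] yang -18.49285091643255 zax [ 0.  0. -1.] F [ 0.31 -1.1   0.4 ] T [ 0.01 -0.06  0.04] 85.76233033388823 0.0
```

Call:
move_arm(
  plan=[
    [1, [6, -8, -5], -0.9],
    [1, [7, -8, -10], 0],
    [1, [0, 0, -15], 0],
    [1, [0, 0, -15], 0],
    [1, [0, 0, -15], 0],
    [1, [0, 0, -15], 0],
    [1, [0, 0, -10], 0],
    [1, [0, 0, -8], 0],
    [1, [0, 0, -5], 0],
    [1, [0, 0, -2], 0],
    [1, [0, 0, 0], 0],
    [1, [0, 0, 0], 0],
  ],
)

```text
time: 4.35
tcp_pos: [551.4, -153.9, 60.8]
tool_rot: [[0.332, 0.943, 0.001], [0.943, -0.332, -0.0], [0.0, 0.001, -1.0]]
contact_force: [-0.1, 0.5, 0.3]
gripper_width: 85.5
finger_force: 0.0
```

```bash
python3 st.py; python3 - <<'E'
from h import *
t=manip.grab_frame("top")["color"]; s=manip.grab_frame("side")["color"]
cv2.imwrite("pics/g1.png",np.hstack([cv2.resize(t[150:235,322:407],(400,400)),cv2.resize(s[90:200,215:325],(400,400))]))
E
```

```text
4.35 [ 551.43 -153.92   60.82] yang -19.417010068825764 zax [ 0. -0. -1.] F [-0.05  0.51  0.25] T [-0.02 -0.06 -0.04] 85.52739433388359 0.0
```

View pics/g1.png

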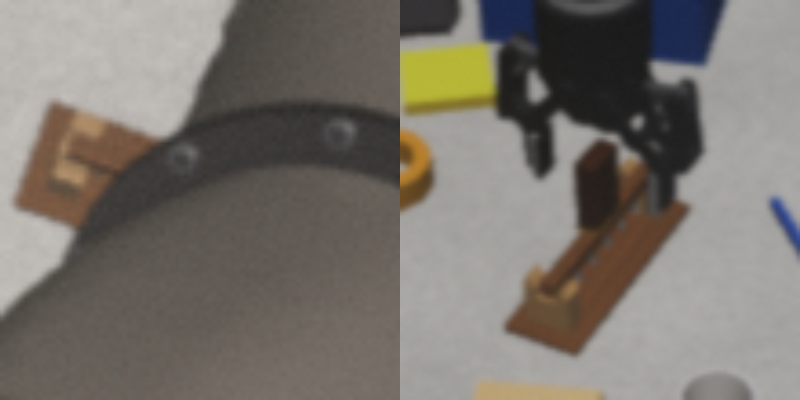

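The fingers straddle the handle (crop ~(597,185)), so I am closing.

Call:
move_arm(
  plan=[
    [-1, [0, 0, 0], 0],
    [-1, [0, 0, 0], 0],
    [-1, [0, 0, 0], 0],
    [-1, [0, 0, 0], 0],
    [-1, [0, 0, 0], 0],
    [-1, [0, 0, 0], 0],
    [-1, [0, 0, 0], 0],
    [-1, [0, 0, 0], 0],
    [-1, [0, 0, 0], 0],
    [-1, [0, 0, 0], 0],
  ],
  newtons=60,
)

```text
time: 5.28
tcp_pos: [551.6, -154.0, 60.5]
tool_rot: [[0.332, 0.943, 0.001], [0.943, -0.332, -0.0], [0.0, 0.001, -1.0]]
contact_force: [2.8, -0.8, -1.0]
gripper_width: 17.2
finger_force: 60.8
```

```bash
python3 st.py
```

```text
5.2833 [ 551.61 -154.02   60.5 ] yang -19.42056717434038 zax [ 0. -0. -1.] F [ 2.79 -0.85 -1.01] T [-0.18 -0.7  -0.19] 17.179665800361985 60.75602352619171
```

Call:
move_arm(
  plan=[
    [-1, [0, 0, 4], 0],
    [-1, [0, 0, 8], 0],
    [-1, [0, 0, 15], 0],
    [-1, [0, 0, 15], 0],
    [-1, [0, 0, 13], 0],
    [-1, [0, 0, 5], 0],
    [-1, [-2, 15, 0], 1],
    [-1, [-3, 25, 0], 2],
    [-1, [-4, 34, 0], 4],
    [-1, [-4, 34, 0], 4],
    [-1, [-4, 34, 0], 4],
    [-1, [-4, 34, 0], 4],
  ],
)

```text
time: 6.28
tcp_pos: [528.9, 23.7, 120.2]
tool_rot: [[0.004, 1.0, -0.001], [1.0, -0.004, 0.0], [0.0, -0.001, -1.0]]
contact_force: [1.1, 0.8, -0.6]
gripper_width: 17.4
finger_force: 60.7
```

Call:
move_arm(
  plan=[
    [-1, [-4, 34, 0], 4],
    [-1, [-4, 34, 0], 4],
    [-1, [-4, 34, 0], 4],
    [-1, [-4, 34, 0], 1],
    [-1, [-4, 25, 0], 0],
    [-1, [-3, 14, 0], 0],
    [-1, [0, 0, -10], 0],
    [-1, [0, 0, -10], 0],
    [-1, [0, 0, -8], 0],
    [-1, [0, 0, -4], 0],
    [-1, [0, 0, 0], 0],
    [-1, [0, 0, 0], 0],
  ],
)

```text
time: 7.28
tcp_pos: [507.1, 195.8, 87.9]
tool_rot: [[-0.216, 0.976, -0.001], [0.976, 0.216, -0.001], [-0.001, -0.001, -1.0]]
contact_force: [-0.1, 0.4, -0.3]
gripper_width: 17.2
finger_force: 60.7
```

```bash
python3 st.py; python3 - <<'E'
from h import *
t=manip.grab_frame("top")["color"]; s=manip.grab_frame("side")["color"]
cv2.imwrite("pics/g2.png",np.hstack([cv2.resize(t[165:250,175:260],(280,280)),cv2.resize(s[205:325,205:325],(520,520),interpolation=cv2.INTER_CUBIC)[:280*0+520]]) if 0 else cv2.resize(s[205:325,195:335],(800,686),interpolation=cv2.INTER_CUBIC)[:600])
cv2.imwrite("pics/t2.png",cv2.resize(t[155:260,165:305],(800,600),interpolation=cv2.INTER_CUBIC))
E
```

```text
7.2833 [507.1  195.78  87.89] yang 12.475171149093875 zax [-0. -0. -1.] F [-0.12  0.41 -0.26] T [ 0.02 -0.07 -0.  ] 17.212848557744795 60.73928117752075
```

View pics/g2.png

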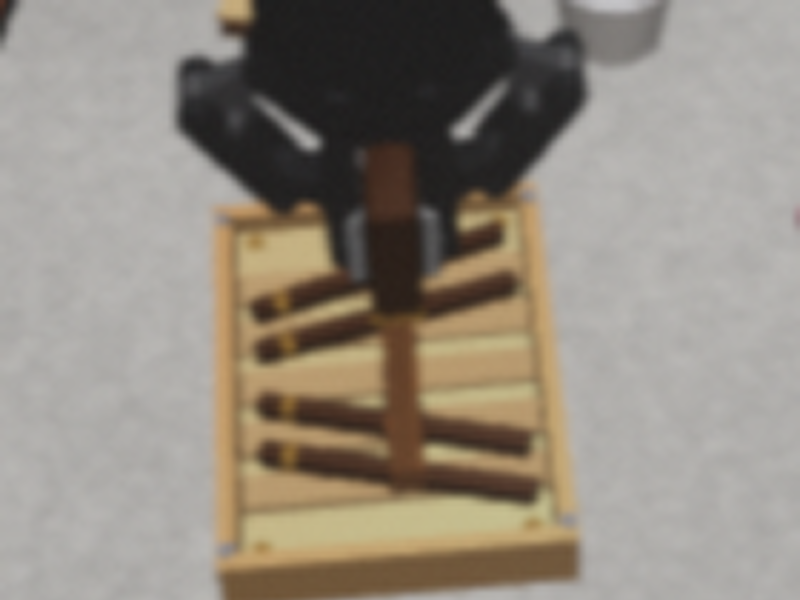

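```bash
python3 - <<'E'
from h import *
np.set_printoptions(precision=1,suppress=True)
f=manip.grab_frame("side");g=manip.grab_frame("top")
def T(q,p):
    c,s=np.cos(q[2]),np.sin(q[2]);return (q[0]+c*p[0]-s*p[1],q[1]+s*p[0]+c*p[1],p[2])
sc=800/140
P=lambda p:(proj(f,p)-[195,205])*sc
t=(508.86,197.49,np.radians(12.73)); r=(507.1,195.8,np.radians(12.5)); z=87.9-48.5
for n,p in {"screw? far+y":(58.5,75,28),"near+y":(-58.5,75,28),"far-y":(58.5,-75,28),"near-y":(-58.5,-75,28),"outer far+y":(62,78,28),"near+y o":(-62,78,28),"near +y bottom":(-62,78,0),"bed far+y":(55,72,18),"bed near +y":(-55,72,18)}.items(): print(n,P(T(t,p)))
for n,p in {"barend top far":(6,75,34),"top near":(-6,75,34),"bot far":(6,75,20),"bot near":(-6,75,20),"handle bottom +y":(0,18,34),"handle top+y":(0,18,94)}.items(): print(n,P(T(r,(p[0],p[1],p[2]+z))))
E
```

```text
screw? far+y [236.5 556.8]
near+y [579.1 528.3]
far-y [232.2 208. ]
near-y [536.7 184.8]
outer far+y [226.3 565.5]
near+y o [590.3 535.2]
near +y bottom [589. 576.]
bed far+y [249.4 562.9]
bed near +y [567.8 536.3]
barend top far [389.5 469.4]
top near [426.2 466.5]
bot far [391.6 491.8]
bot near [427.7 489. ]
handle bottom +y [398.6 324.4]
handle top+y [390.3 217.6]
```

View pics/t2.png

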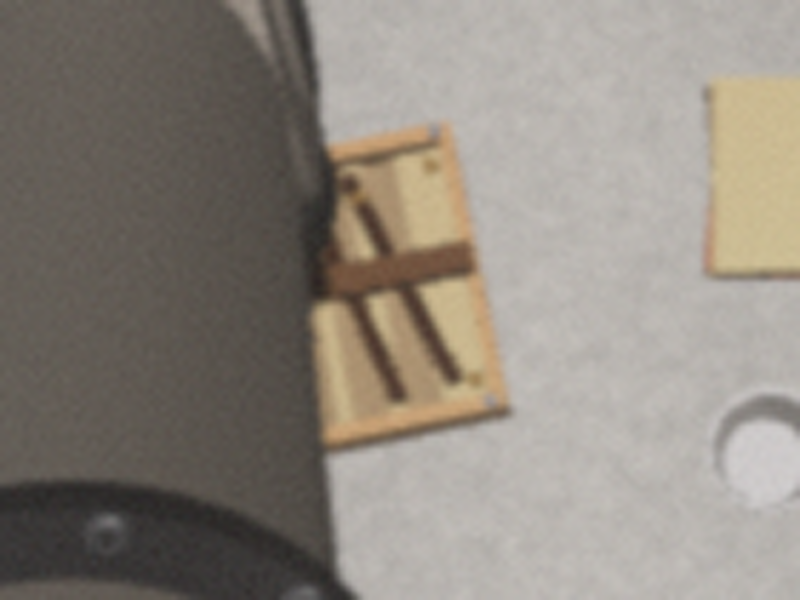

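```bash
python3 - <<'E'
from h import *
np.set_printoptions(precision=1,suppress=True)
g=manip.grab_frame("top")
def T(q,p):
    c,s=np.cos(q[2]),np.sin(q[2]);return (q[0]+c*p[0]-s*p[1],q[1]+s*p[0]+c*p[1],p[2])
P=lambda p:(proj(g,p)-[165,155])*800/140
t=(508.86,197.49,np.radians(12.73)); r=(507.1,195.8,np.radians(12.5)); z=87.9-48.5
for p in [(58.5,-72,28),(-58.5,-72,28),(62,-78,28),(-62,-78,28)]: print("tray",P(T(t,p)))
for p in [(6,-75,34),(-6,-75,34),(6,-75,20),(-6,-75,20)]: print("bar",P(T(r,(p[0],p[1],p[2]+z))))
E
```

```text
tray [441. 134.]
tray [496.1 404. ]
tray [453.4 123.2]
tray [512.2 409.2]
bar [470.  231.6]
bar [475.8 260.5]
bar [472.1 239.7]
bar [477.8 268.3]
```

Rake and tray agree to within about 1 mm sideways in both pictures. I will shift a little and lower until just above the ridges.

Call:
move_arm(
  plan=[
    [-1, [2.2, 0.9, 0], 0.2],
    [-1, [2, 0.9, -2], 0],
    [-1, [0, 0, -4], 0],
    [-1, [0, 0, -4], 0],
    [-1, [0, 0, -3], 0],
    [-1, [0, 0, -2], 0],
    [-1, [0, 0, -1], 0],
    [-1, [0, 0, 0], 0],
    [-1, [0, 0, 0], 0],
    [-1, [0, 0, 0], 0],
  ],
)

```text
time: 8.37
tcp_pos: [511.3, 199.0, 72.4]
tool_rot: [[-0.221, 0.975, 0.0], [0.975, 0.221, 0.0], [0.0, 0.0, -1.0]]
contact_force: [0.8, 0.7, -0.8]
gripper_width: 17.4
finger_force: 60.7
```

```bash
python3 st.py
```

```text
8.3667 [511.32 198.99  72.42] yang 12.786469662323224 zax [ 0.  0. -1.] F [ 0.76  0.74 -0.84] T [-0.06  0.05 -0.  ] 17.36722537487859 60.7439661026001
```

```bash
python3 - <<'E'
from h import *
np.set_printoptions(precision=2,suppress=True)
f=manip.grab_frame("side");g=manip.grab_frame("top")
s=manip.observe();p0=np.array(s["tcp_pos"]);print(p0,s["contact_force"])
t=(508.86,197.49,np.radians(12.73)); r=(p0[0],p0[1],np.radians(12.75)); z=p0[2]-48.5
def T(q,p):
    c,s=np.cos(q[2]),np.sin(q[2]);return (q[0]+c*p[0]-s*p[1],q[1]+s*p[0]+c*p[1],p[2])
a=f["color"][265:325,220:310]; b=g["color"][165:235,215:255]
A=cv2.resize(a,(720,480),interpolation=cv2.INTER_CUBIC)[60:]
# predicted outlines: bar +y end in side (red), tray outer (green)
def draw(img,fr,off,sc,pts,col,cut=0):
    for p in pts:
        u=(proj(fr,p)-off+.5)*sc-[0,cut]; cv2.drawMarker(img,tuple(int(round(v)) for v in u),col,cv2.MARKER_CROSS,10,1)
bar=[T(r,(x,y,h+z)) for x in(6,-6) for y in(75,-75) for h in(34,20)]
tr=[T(t,(x,y,28)) for x in(62,-62) for y in (78,-78)]
draw(A,f,[220,265],8,bar,(0,0,255),60);draw(A,f,[220,265],8,tr,(0,255,0),60)
B=cv2.resize(b,(320,560),interpolation=cv2.INTER_CUBIC)
draw(B,g,[215,165],8,bar,(0,0,255));draw(B,g,[215,165],8,tr,(0,255,0))
o=np.zeros((600,800,3),np.uint8);o[:420,:480]=A[:, 120:600];o[:560,480:]=B
cv2.imwrite("pics/c3.png",o)
E
python3 st.py
```

```text
[511.36 199.05  72.49] [ 0.13 -0.64 -0.69]
8.4667 [511.36 199.05  72.49] yang 12.787684477018173 zax [ 0.  0. -1.] F [ 0.13 -0.64 -0.69] T [-0.01  0.07 -0.01] 17.306169620765044 60.74361562728882
```

View pics/c3.png

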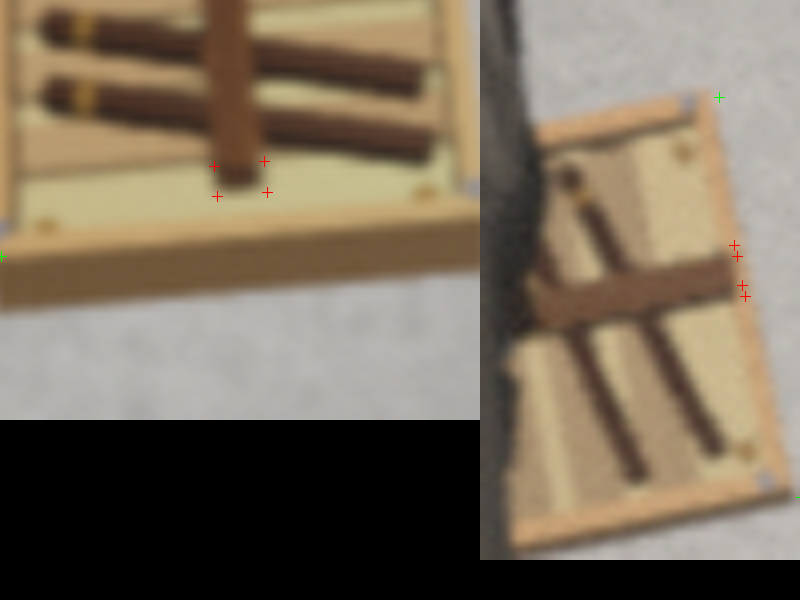

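In both views the bar end matches prediction to about 1 mm, with the rake roughly 0.5 mm toward +y. I will correct that and feel downward.

Call:
move_arm(
  plan=[
    [-1, [0.1, -0.5, -1], 0],
    [-1, [0, 0, -2], 0],
    [-1, [0, 0, -1], 0],
    [-1, [0, 0, -0.5], 0],
    [-1, [0, 0, 0], 0],
    [-1, [0, 0, 0], 0],
  ],
)

```text
time: 8.97
tcp_pos: [511.3, 198.5, 67.7]
tool_rot: [[-0.221, 0.975, -0.0], [0.975, 0.221, -0.0], [-0.0, -0.0, -1.0]]
contact_force: [-0.5, -0.1, 0.2]
gripper_width: 16.8
finger_force: 60.7
```

Call:
move_arm(
  plan=[
    [-1, [0, 0, -0.4], 0],
    [-1, [0, 0, 0], 0],
    [-1, [0, 0, 0], 0],
  ],
)

```text
time: 9.22
tcp_pos: [511.3, 198.5, 67.4]
tool_rot: [[-0.221, 0.975, 0.0], [0.975, 0.221, 0.0], [0.0, 0.0, -1.0]]
contact_force: [-0.4, 0.1, -0.9]
gripper_width: 17.3
finger_force: 60.7
```

Call:
move_arm(
  plan=[
    [-1, [0, 0, -0.3], 0],
    [-1, [0, 0, 0], 0],
    [-1, [0, 0, 0], 0],
  ],
)

```text
time: 9.47
tcp_pos: [511.3, 198.5, 67.1]
tool_rot: [[-0.221, 0.975, 0.0], [0.975, 0.221, 0.0], [0.0, 0.0, -1.0]]
contact_force: [0.9, -0.3, -0.5]
gripper_width: 17.3
finger_force: 60.7
```

Call:
move_arm(
  plan=[
    [-1, [0, 0, -0.2], 0],
    [-1, [0, 0, 0], 0],
    [-1, [0, 0, 0], 0],
  ],
)

```text
time: 9.72
tcp_pos: [511.4, 198.5, 66.9]
tool_rot: [[-0.221, 0.975, 0.0], [0.975, 0.221, 0.0], [0.0, 0.0, -1.0]]
contact_force: [-1.0, 0.3, -0.9]
gripper_width: 17.5
finger_force: 60.7
```

Call:
move_arm(
  plan=[
    [-1, [0, 0, -0.3], 0],
    [-1, [0, 0, 0], 0],
    [-1, [0, 0, 0], 0],
  ],
)

```text
time: 9.97
tcp_pos: [511.4, 198.5, 66.7]
tool_rot: [[-0.221, 0.975, 0.0], [0.975, 0.221, 0.0], [0.0, 0.0, -1.0]]
contact_force: [-0.6, 0.0, 1.1]
gripper_width: 17.8
finger_force: 61.1
```

Call:
move_arm(
  plan=[
    [-1, [0, 0, -0.3], 0],
    [-1, [0, 0, 0], 0],
    [-1, [0, 0, 0], 0],
  ],
)

```text
time: 10.22
tcp_pos: [511.5, 198.5, 66.6]
tool_rot: [[-0.221, 0.975, 0.0], [0.975, 0.221, 0.0], [0.0, 0.0, -1.0]]
contact_force: [-0.6, -0.8, 5.5]
gripper_width: 17.5
finger_force: 61.6
```

Contact is at TCP z≈66.65. I will ease off slightly and comb toward the far end in short lengths, following the slope.

Call:
move_arm(
  plan=[
    [-1, [0, 0, 0.1], 0],
    [-1, [1, 0.2, 0], 0],
    [-1, [1, 0.2, 0], 0],
    [-1, [1, 0.2, 0], 0],
    [-1, [1, 0.3, 0], 0],
    [-1, [1, 0.2, 0], 0],
    [-1, [1, 0.2, 0], 0],
    [-1, [1, 0.2, 0], 0],
    [-1, [1, 0.3, 0], 0],
    [-1, [0, 0, 0], 0],
  ],
)

```text
time: 11.05
tcp_pos: [518.8, 200.2, 66.4]
tool_rot: [[-0.221, 0.975, -0.001], [0.975, 0.221, -0.0], [0.0, -0.001, -1.0]]
contact_force: [-1.8, -0.6, 6.2]
gripper_width: 17.3
finger_force: 61.7
```

```bash
python3 st.py
```

```text
11.05 [518.8  200.21  66.37] yang 12.792152262808171 zax [-0. -0. -1.] F [-1.82 -0.61  6.22] T [-0.19  0.8   0.06] 17.345587785856207 61.70342803001404
```

Call:
move_arm(
  plan=[
    [-1, [0, 0, 0.15], 0],
    [-1, [1, 0.2, 0], 0],
    [-1, [1, 0.2, 0], 0],
    [-1, [1, 0.2, 0], 0],
    [-1, [1, 0.3, 0], 0],
    [-1, [1, 0.2, 0], 0],
    [-1, [1, 0.2, 0], 0],
    [-1, [1, 0.2, 0], 0],
    [-1, [1, 0.3, 0], 0],
    [-1, [1, 0.2, 0], 0],
    [-1, [1, 0.2, 0], 0],
  ],
)

```text
time: 11.97
tcp_pos: [529.6, 202.5, 66.5]
tool_rot: [[-0.221, 0.975, 0.0], [0.975, 0.221, -0.0], [-0.0, 0.0, -1.0]]
contact_force: [-0.4, -0.3, 0.4]
gripper_width: 17.6
finger_force: 60.9
```

```bash
python3 st.py
```

```text
11.9667 [529.56 202.52  66.5 ] yang 12.787298025973639 zax [ 0. -0. -1.] F [-0.44 -0.35  0.36] T [-0.05  0.21  0.02] 17.58828693931657 60.88783264160156
```

Call:
move_arm(
  plan=[
    [-1, [0, 0, -0.2], 0],
    [-1, [1, 0.2, -0.01], 0],
    [-1, [1, 0.2, -0.01], 0],
    [-1, [1, 0.2, -0.01], 0],
    [-1, [1, 0.3, -0.01], 0],
    [-1, [1, 0.2, -0.01], 0],
    [-1, [1, 0.2, -0.01], 0],
    [-1, [1, 0.2, -0.01], 0],
    [-1, [1, 0.3, -0.01], 0],
    [-1, [1, 0.2, -0.01], 0],
    [-1, [1, 0.2, -0.01], 0],
  ],
)

```text
time: 12.88
tcp_pos: [539.4, 204.7, 66.2]
tool_rot: [[-0.221, 0.975, -0.0], [0.975, 0.221, -0.0], [-0.0, -0.0, -1.0]]
contact_force: [-1.7, -0.9, 2.7]
gripper_width: 17.3
finger_force: 61.2
```

```bash
python3 st.py
```

```text
12.8833 [539.42 204.71  66.22] yang 12.790615787802857 zax [-0. -0. -1.] F [-1.67 -0.88  2.74] T [-0.03  0.33 -0.03] 17.266766185142888 61.19518160820007
```

Call:
move_arm(
  plan=[
    [-1, [1, 0.2, -0.02], 0],
    [-1, [1, 0.2, -0.01], 0],
    [-1, [1, 0.2, -0.01], 0],
    [-1, [1, 0.3, -0.02], 0],
    [-1, [1, 0.2, -0.01], 0],
    [-1, [1, 0.2, -0.01], 0],
    [-1, [1, 0.2, -0.02], 0],
    [-1, [1, 0.3, -0.01], 0],
    [-1, [1, 0.2, -0.01], 0],
    [-1, [1, 0.2, -0.01], 0],
    [-1, [1, 0.2, -0.01], 0],
    [-1, [1, 0.2, -0.01], 0],
  ],
)

```text
time: 13.88
tcp_pos: [551.5, 207.3, 66.1]
tool_rot: [[-0.221, 0.975, 0.0], [0.975, 0.221, 0.0], [0.0, 0.0, -1.0]]
contact_force: [-1.6, -0.4, 1.9]
gripper_width: 17.5
finger_force: 61.2
```

```bash
python3 st.py
```

```text
13.8833 [551.46 207.31  66.1 ] yang 12.785206200603689 zax [ 0.  0. -1.] F [-1.61 -0.39  1.88] T [-0.05  0.33 -0.  ] 17.454329097868282 61.20787739753723
```

Call:
move_arm(
  plan=[
    [-1, [1, 0.3, -0.05], 0],
    [-1, [1, 0.3, -0.03], 0],
    [-1, [1, 0.3, -0.02], 0],
    [-1, [0, 0, 0], 0],
    [-1, [0, 0, 0], 0],
  ],
)

```text
time: 14.3
tcp_pos: [554.7, 208.2, 66.1]
tool_rot: [[-0.221, 0.975, 0.001], [0.975, 0.221, 0.0], [-0.0, 0.001, -1.0]]
contact_force: [-0.8, 0.1, 1.0]
gripper_width: 17.3
finger_force: 61.1
```

Call:
move_arm(
  plan=[
    [-1, [-1, -0.2, 0.01], 0],
    [-1, [-1, -0.2, 0.01], 0],
    [-1, [-1, -0.2, 0.01], 0],
    [-1, [-1, -0.2, 0.01], 0],
    [-1, [-1, -0.3, 0.01], 0],
    [-1, [-1, -0.2, 0.01], 0],
    [-1, [-1, -0.2, 0.01], 0],
    [-1, [-1, -0.2, 0.01], 0],
    [-1, [-1, -0.3, 0.01], 0],
    [-1, [-1, -0.2, 0.01], 0],
  ],
)

```text
time: 15.13
tcp_pos: [544.4, 206.1, 66.2]
tool_rot: [[-0.221, 0.975, 0.0], [0.975, 0.221, 0.0], [0.0, 0.0, -1.0]]
contact_force: [0.6, 0.5, 2.0]
gripper_width: 17.0
finger_force: 61.0
```

```bash
python3 st.py
```

```text
15.1333 [544.42 206.05  66.23] yang 12.78567242611128 zax [ 0.  0. -1.] F [0.65 0.47 1.95] T [ 0.12 -0.32 -0.01] 16.97375898025208 61.038633584976196
```

Call:
move_arm(
  plan=[
    [-1, [-2, -0.4, 0.02], 0],
    [-1, [-2, -0.5, 0.02], 0],
    [-1, [-2, -0.4, 0.03], 0],
    [-1, [-2, -0.5, 0.02], 0],
    [-1, [-2, -0.4, 0.02], 0],
    [-1, [-2, -0.5, 0.03], 0],
    [-1, [-2, -0.4, 0.02], 0],
    [-1, [-2, -0.5, 0.02], 0],
    [-1, [-2, -0.4, 0.03], 0],
    [-1, [-2, -0.5, 0.02], 0],
  ],
)

```text
time: 15.97
tcp_pos: [524.3, 201.5, 66.4]
tool_rot: [[-0.221, 0.975, 0.0], [0.975, 0.221, 0.0], [0.0, 0.0, -1.0]]
contact_force: [1.7, 0.5, 3.1]
gripper_width: 17.4
finger_force: 61.2
```

```bash
python3 st.py
```

```text
15.9667 [524.29 201.5   66.42] yang 12.788562299646058 zax [ 0.  0. -1.] F [1.69 0.47 3.09] T [ 0.18 -0.5  -0.04] 17.36797894977511 61.16719365119934
```

Call:
move_arm(
  plan=[
    [-1, [-2, -0.4, 0.02], 0],
    [-1, [-2, -0.5, 0.02], 0],
    [-1, [-2, -0.4, 0.03], 0],
    [-1, [-2, -0.5, 0.02], 0],
    [-1, [-2, -0.4, 0.02], 0],
    [-1, [-2, -0.5, 0.03], 0],
    [-1, [-1, -0.2, 0.01], 0],
    [-1, [-1, -0.2, 0.01], 0],
    [-1, [-1, -0.2, 0.01], 0],
    [-1, [-1, -0.3, 0.02], 0],
  ],
)

```text
time: 16.8
tcp_pos: [508.4, 197.9, 66.6]
tool_rot: [[-0.221, 0.975, 0.0], [0.975, 0.221, 0.0], [0.0, 0.0, -1.0]]
contact_force: [2.0, 0.7, 3.3]
gripper_width: 17.6
finger_force: 61.3
```

```bash
python3 st.py; python3 - <<'E'
from h import *
f=manip.grab_frame("side");g=manip.grab_frame("top")
a=cv2.resize(f["color"][225:325,220:320],(400,400),interpolation=cv2.INTER_CUBIC)
b=cv2.resize(g["color"][160:245,180:265],(400,400),interpolation=cv2.INTER_CUBIC)
cv2.imwrite("pics/c4.png",np.hstack([a,b]))
E
```

```text
16.8 [508.36 197.95  66.58] yang 12.788692499231932 zax [ 0.  0. -1.] F [1.98 0.67 3.29] T [ 0.13 -0.57  0.  ] 17.637781733958292 61.29860043525696
```

View pics/c4.png

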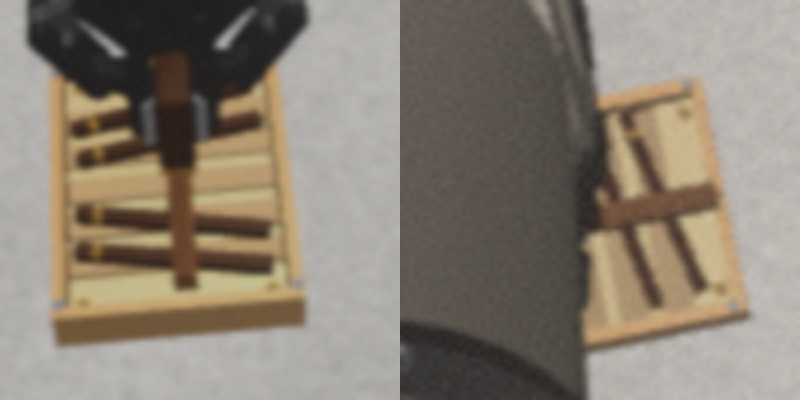

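The pens are already straighter, though the near ends are still askew. I will continue to the near end.

Call:
move_arm(
  plan=[
    [-1, [-1, -0.2, 0.01], 0],
    [-1, [-1, -0.2, 0.01], 0],
    [-1, [-1, -0.3, 0.01], 0],
    [-1, [-1, -0.2, 0.01], 0],
    [-1, [-1, -0.2, 0.01], 0],
    [-1, [-1, -0.2, 0.01], 0],
    [-1, [-1, -0.3, 0.01], 0],
    [-1, [-1, -0.2, 0.01], 0],
    [-1, [-1, -0.2, 0.01], 0],
    [-1, [-1, -0.2, 0.01], 0],
    [-1, [-1, -0.3, 0.01], 0],
    [-1, [-1, -0.2, 0.01], 0],
  ],
)

```text
time: 17.9
tcp_pos: [496.2, 195.2, 66.7]
tool_rot: [[-0.221, 0.975, 0.0], [0.975, 0.221, 0.0], [0.0, 0.0, -1.0]]
contact_force: [2.0, -0.7, 3.5]
gripper_width: 17.1
finger_force: 61.4
```

```bash
python3 st.py
```

```text
17.9 [496.23 195.16  66.66] yang 12.788187433085225 zax [ 0.  0. -1.] F [ 2.01 -0.67  3.49] T [ 0.08 -0.5   0.04] 17.0789984020269 61.3917875289917
```

Call:
move_arm(
  plan=[
    [-1, [-1, -0.2, 0.01], 0],
    [-1, [-1, -0.2, 0.01], 0],
    [-1, [-1, -0.3, 0.01], 0],
    [-1, [-1, -0.2, 0.01], 0],
    [-1, [-1, -0.2, 0.01], 0],
    [-1, [-1, -0.2, 0.01], 0],
    [-1, [-1, -0.3, 0.01], 0],
    [-1, [-1, -0.2, 0.01], 0],
    [-1, [-1, -0.2, 0.01], 0],
    [-1, [-1, -0.2, 0.01], 0],
    [-1, [-1, -0.3, 0.01], 0],
    [-1, [-1, -0.2, 0.01], 0],
  ],
)

```text
time: 18.9
tcp_pos: [484.2, 192.4, 66.7]
tool_rot: [[-0.221, 0.975, -0.0], [0.975, 0.221, -0.0], [0.0, -0.0, -1.0]]
contact_force: [1.9, 0.4, 3.7]
gripper_width: 17.6
finger_force: 61.3
```

```bash
python3 st.py
```

```text
18.9 [484.17 192.45  66.74] yang 12.786545964532271 zax [-0. -0. -1.] F [1.94 0.41 3.73] T [ 0.1  -0.46  0.03] 17.64612780684493 61.33445978164673
```

Call:
move_arm(
  plan=[
    [-1, [-1, -0.2, 0.01], 0],
    [-1, [-1, -0.3, 0.01], 0],
    [-1, [-1, -0.2, 0.01], 0],
    [-1, [-1, -0.2, 0.01], 0],
    [-1, [-1, -0.2, 0.01], 0],
    [-1, [-1, -0.3, 0.01], 0],
    [-1, [-1, -0.2, 0.01], 0],
    [-1, [-1, -0.2, 0.01], 0],
    [-1, [-1, -0.2, 0.01], 0],
    [-1, [-1, -0.3, 0.01], 0],
    [-1, [-1, -0.2, 0.01], 0],
    [-1, [-1, -0.2, 0.01], 0],
  ],
)

```text
time: 19.9
tcp_pos: [472.1, 189.7, 66.8]
tool_rot: [[-0.221, 0.975, -0.0], [0.975, 0.221, -0.0], [-0.0, -0.0, -1.0]]
contact_force: [1.5, -0.1, 2.2]
gripper_width: 17.4
finger_force: 61.3
```

```bash
python3 st.py
```

```text
19.9 [472.13 189.73  66.84] yang 12.790369089188342 zax [-0. -0. -1.] F [ 1.51 -0.07  2.22] T [ 0.1  -0.48 -0.  ] 17.40529622148935 61.28616213798523
```

Call:
move_arm(
  plan=[
    [-1, [-1, -0.2, -0.03], 0],
    [-1, [-1, -0.3, 0], 0],
    [-1, [-1, -0.2, 0.01], 0],
    [-1, [-1, -0.2, 0.01], 0],
    [-1, [-1, -0.2, 0.01], 0],
    [-1, [-1, -0.3, 0.01], 0],
    [-1, [0, 0, 0], 0],
    [-1, [0, 0, 0], 0],
  ],
)

```text
time: 20.57
tcp_pos: [465.9, 188.3, 66.8]
tool_rot: [[-0.221, 0.975, -0.001], [0.975, 0.221, -0.0], [-0.0, -0.001, -1.0]]
contact_force: [-0.4, 0.2, 3.5]
gripper_width: 16.9
finger_force: 61.4
```

```bash
python3 st.py; python3 - <<'E'
from h import *
f=manip.grab_frame("side");g=manip.grab_frame("top")
a=cv2.resize(f["color"][225:325,220:320],(500,500),interpolation=cv2.INTER_CUBIC)
b=cv2.resize(g["color"][160:245,205:256],(300,500),interpolation=cv2.INTER_CUBIC)
cv2.imwrite("pics/c5.png",np.hstack([a,b]))
E
```

```text
20.5667 [465.9  188.33  66.83] yang 12.796984610736324 zax [-0. -0. -1.] F [-0.41  0.2   3.49] T [ 0.07 -0.12  0.02] 16.89321111033452 61.427600383758545
```

View pics/c5.png

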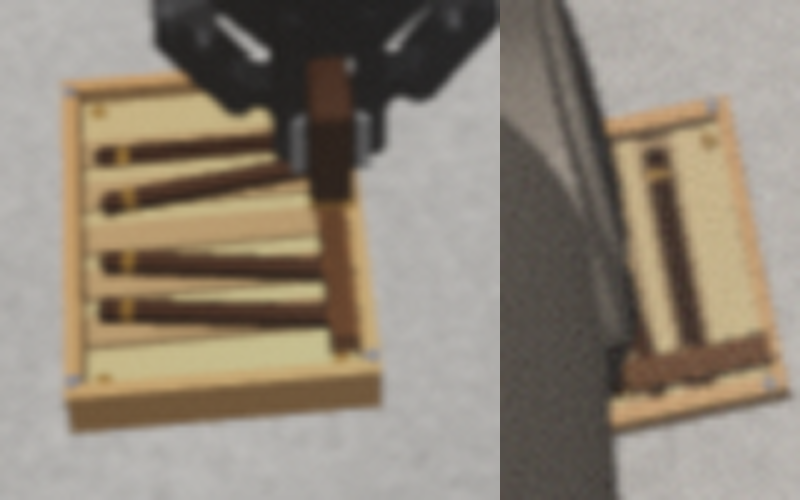

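Both views show the pens less askew but not all down; the inner two (side crop rows ~185 and 265) still cross ridges. I will comb again at 2 mm per row along the same slope.

Call:
move_arm(
  plan=[
    [-1, [2, 0.45, -0.02], 0],
    [-1, [2, 0.45, -0.02], 0],
    [-1, [2, 0.45, -0.02], 0],
    [-1, [2, 0.45, -0.02], 0],
    [-1, [2, 0.45, -0.02], 0],
    [-1, [2, 0.45, -0.02], 0],
    [-1, [2, 0.45, -0.02], 0],
    [-1, [2, 0.45, -0.02], 0],
    [-1, [2, 0.45, -0.02], 0],
    [-1, [2, 0.45, -0.02], 0],
    [-1, [2, 0.45, -0.02], 0],
    [-1, [2, 0.45, -0.02], 0],
  ],
)

```text
time: 21.67
tcp_pos: [486.8, 192.8, 66.3]
tool_rot: [[-0.221, 0.975, -0.008], [0.975, 0.221, -0.002], [-0.0, -0.008, -1.0]]
contact_force: [-7.2, -2.3, 15.4]
gripper_width: 17.2
finger_force: 63.3
```

Call:
move_arm(
  plan=[
    [-1, [2, 0.45, -0.02], 0],
    [-1, [2, 0.45, -0.02], 0],
    [-1, [2, 0.45, -0.02], 0],
    [-1, [2, 0.45, -0.02], 0],
    [-1, [2, 0.45, -0.02], 0],
    [-1, [2, 0.45, -0.02], 0],
    [-1, [2, 0.45, -0.02], 0],
    [-1, [2, 0.45, -0.02], 0],
    [-1, [2, 0.45, -0.02], 0],
    [-1, [2, 0.45, -0.02], 0],
  ],
)

```text
time: 22.5
tcp_pos: [506.2, 197.2, 66.2]
tool_rot: [[-0.221, 0.975, -0.009], [0.975, 0.221, -0.002], [-0.0, -0.009, -1.0]]
contact_force: [-10.6, -2.4, 17.0]
gripper_width: 17.0
finger_force: 63.6
```

```bash
python3 st.py
```

```text
22.5 [506.19 197.16  66.18] yang 12.79707137431754 zax [-0.01 -0.   -1.  ] F [-10.63  -2.4   17.03] T [-0.64  2.94  0.01] 16.969542027327133 63.56021583080292
```

Call:
move_arm(
  plan=[
    [-1, [0, 0, 0.3], 0],
    [-1, [0, 0, 0.1], 0],
    [-1, [0, 0, 0], 0],
  ],
)

```text
time: 22.75
tcp_pos: [508.7, 197.8, 66.4]
tool_rot: [[-0.221, 0.975, -0.003], [0.975, 0.221, -0.001], [-0.0, -0.003, -1.0]]
contact_force: [-3.1, -0.6, 4.6]
gripper_width: 17.2
finger_force: 61.7
```

```bash
python3 st.py
```

```text
22.75 [508.75 197.75  66.45] yang 12.789725690910554 zax [-0. -0. -1.] F [-3.1  -0.63  4.64] T [-0.16  0.73  0.  ] 17.180323227429643 61.670247316360474
```

Call:
move_arm(
  plan=[
    [-1, [0, 0, 0.1], 0],
    [-1, [2, 0.45, -0.02], 0],
    [-1, [2, 0.45, -0.02], 0],
    [-1, [2, 0.45, -0.02], 0],
    [-1, [2, 0.45, -0.02], 0],
    [-1, [2, 0.45, -0.02], 0],
  ],
)

```text
time: 23.25
tcp_pos: [520.8, 200.6, 66.7]
tool_rot: [[-0.221, 0.975, 0.0], [0.975, 0.221, -0.0], [-0.0, 0.0, -1.0]]
contact_force: [-1.1, 0.9, -1.0]
gripper_width: 17.3
finger_force: 60.9
```

```bash
python3 st.py
```

```text
23.25 [520.8  200.6   66.66] yang 12.784234885638742 zax [ 0. -0. -1.] F [-1.11  0.9  -0.95] T [0.05 0.02 0.06] 17.255957728223393 60.8770215511322
```

All contact stages are met, so the pins can skim about 0.1 mm above the ridges for the remaining strokes.

Call:
move_arm(
  plan=[
    [-1, [2, 0.45, -0.02], 0],
    [-1, [3, 0.67, -0.03], 0],
    [-1, [3, 0.68, -0.03], 0],
    [-1, [3, 0.68, -0.03], 0],
    [-1, [3, 0.67, -0.03], 0],
    [-1, [3, 0.68, -0.03], 0],
    [-1, [3, 0.68, -0.03], 0],
    [-1, [3, 0.67, -0.03], 0],
    [-1, [3, 0.68, -0.03], 0],
    [-1, [3, 0.68, -0.03], 0],
    [-1, [3, 0.68, -0.03], 0],
    [-1, [2, 0.45, -0.02], 0],
  ],
)

```text
time: 24.25
tcp_pos: [554.8, 208.3, 66.6]
tool_rot: [[-0.221, 0.975, 0.0], [0.975, 0.221, 0.0], [0.0, 0.0, -1.0]]
contact_force: [0.4, -0.7, -0.8]
gripper_width: 17.4
finger_force: 60.9
```

```bash
python3 st.py
```

```text
24.25 [554.82 208.33  66.56] yang 12.783350722558174 zax [ 0.  0. -1.] F [ 0.38 -0.7  -0.76] T [-0.03  0.    0.02] 17.39904787338457 60.91430068016052
```

Call:
move_arm(
  plan=[
    [-1, [-2, -0.45, 0], 0],
    [-1, [-3, -0.67, 0.1], 0],
    [-1, [-3, -0.68, 0], 0],
    [-1, [-3, -0.68, 0], 0],
    [-1, [-3, -0.67, 0], 0],
    [-1, [-3, -0.68, 0], 0],
    [-1, [-3, -0.68, 0.1], 0],
    [-1, [-3, -0.67, 0], 0],
    [-1, [-3, -0.68, 0], 0],
    [-1, [-3, -0.68, 0], 0],
    [-1, [-3, -0.68, 0], 0],
    [-1, [-3, -0.68, 0.1], 0],
  ],
)

```text
time: 25.25
tcp_pos: [519.0, 200.2, 66.8]
tool_rot: [[-0.221, 0.975, 0.0], [0.975, 0.221, -0.0], [-0.0, 0.0, -1.0]]
contact_force: [-0.2, -0.4, -0.5]
gripper_width: 17.3
finger_force: 60.9
```

```bash
python3 st.py
```

```text
25.25 [519.04 200.22  66.81] yang 12.787097515407893 zax [ 0. -0. -1.] F [-0.17 -0.4  -0.48] T [ 0.01 -0.04  0.03] 17.320367457314045 60.91350317001343
```

Call:
move_arm(
  plan=[
    [-1, [-3, -0.68, 0], 0],
    [-1, [-3, -0.67, 0], 0],
    [-1, [-3, -0.68, 0.1], 0],
    [-1, [-3, -0.68, 0], 0],
    [-1, [-3, -0.67, 0], 0],
    [-1, [-3, -0.68, 0], 0],
    [-1, [-3, -0.68, 0.1], 0],
    [-1, [-3, -0.67, 0], 0],
    [-1, [-3, -0.68, 0], 0],
    [-1, [-3, -0.68, 0], 0],
    [-1, [-3, -0.68, 0.1], 0],
    [-1, [-3, -0.68, 0], 0],
  ],
)

```text
time: 26.25
tcp_pos: [483.0, 192.1, 67.1]
tool_rot: [[-0.221, 0.975, 0.0], [0.975, 0.221, 0.0], [0.0, 0.0, -1.0]]
contact_force: [-0.2, 0.2, -0.5]
gripper_width: 17.2
finger_force: 60.9
```

Call:
move_arm(
  plan=[
    [-1, [-3, -0.68, 0], 0],
    [-1, [-3, -0.67, 0], 0],
    [-1, [-3, -0.68, 0], 0],
    [-1, [-3, -0.68, 0], 0],
    [-1, [-3, -0.67, 0], 0],
    [-1, [-2, -0.45, 0], 0],
    [-1, [0, 0, 0], 0],
  ],
)

```text
time: 26.83
tcp_pos: [465.8, 188.2, 67.1]
tool_rot: [[-0.221, 0.975, -0.0], [0.975, 0.221, -0.0], [0.0, -0.0, -1.0]]
contact_force: [0.9, -0.5, -0.4]
gripper_width: 17.4
finger_force: 60.9
```

```bash
python3 st.py; python3 - <<'E'
from h import *
from scipy.optimize import least_squares
f=manip.grab_frame("side")
t=(510.0,197.49,np.radians(12.73))
c,s=np.cos(t[2]),np.sin(t[2]);R=np.array([[c,-s],[s,c]])
# rectify side view to tray plane z=20: 4 px/mm, rows=y, cols = x
xs=np.arange(60,-60,-.25);ys=np.arange(-76,76,.25)
m=np.array([[proj(f,(*(R@(x,y)+t[:2]),20)) for x in xs] for y in ys],np.float32)
im=cv2.remap(f["color"],m[...,0],m[...,1],cv2.INTER_CUBIC)
cv2.imwrite("pics/rect.png",im)
g=cv2.cvtColor(im,cv2.COLOR_BGR2GRAY)
mask=((g<75)*255).astype(np.uint8)
n,l,st,ce=cv2.connectedComponentsWithStats(mask)
for i in range(1,n):
    if st[i,4]>1500:
        yy,xx=np.nonzero(l==i); v=cv2.fitLine(np.c_[xx,yy].astype(np.float32),cv2.DIST_HUBER,0,.01,.01).ravel()
        print(st[i],xs[int(ce[i,0])],ys[int(ce[i,1])],"ang",-v[1]/v[0]*-1)
E
```

```text
26.8333 [465.82 188.23  67.12] yang 12.78807088853251 zax [-0. -0. -1.] F [ 0.86 -0.49 -0.35] T [ 0.01  0.02 -0.03] 17.37361769020545 60.927278995513916
[   89     0   391   283 53749] -26.0 -43.75 ang -0.46568245
[   92   285   343   147 12142] -9.75 22.5 ang -0.04552252
[   88   472   326    41 10630] -2.75 46.5 ang -0.0047720214
```

Call:
move_arm(
  plan=[
    [-1, [0, 0, 3], 0],
    [-1, [0, 0, 10], 0],
    [-1, [0, 0, 15], 0],
    [-1, [0, 0, 15], 0],
    [-1, [3, -15, 10], 0],
    [-1, [6, -25, 0], 0],
    [-1, [8, -35, 0], 0],
    [-1, [8, -35, 0], 0],
    [-1, [8, -35, 0], 0],
    [-1, [8, -35, 0], 0],
    [-1, [8, -20, 0], 0],
    [-1, [0, 0, 0], 0],
  ],
)

```text
time: 27.88
tcp_pos: [516.6, -18.7, 121.3]
tool_rot: [[-0.213, 0.977, 0.003], [0.977, 0.213, -0.003], [-0.003, 0.002, -1.0]]
contact_force: [1.2, -0.3, -0.3]
gripper_width: 17.4
finger_force: 60.9
```

```bash
python3 st.py; cat > rect.py <<'E'
from h import *
import sys
def rect(f,t=(508.86,197.49,np.radians(12.73)),z=18):
    c,s=np.cos(t[2]),np.sin(t[2]);R=np.array([[c,-s],[s,c]])
    xs=np.arange(66,-66,-.33);ys=np.arange(-80,80,.33)
    m=np.array([[proj(f,(*(R@(x,y)+t[:2]),z)) for y in ys[::-1]] for x in xs],np.float32)
    return cv2.remap(f["color"],m[...,0],m[...,1],cv2.INTER_CUBIC)
if __name__=="__main__":
    ims=[rect(manip.grab_frame(n)) for n in("side","top")]
    cv2.imwrite(sys.argv[1],cv2.resize(np.hstack(ims),(800,330)))
E
python3 rect.py pics/r1.png
```

```text
27.8833 [516.59 -18.69 121.34] yang 12.296557708164915 zax [ 0. -0. -1.] F [ 1.2  -0.33 -0.35] T [-0.    0.08  0.02] 17.355656520416023 60.941433906555176
```

View pics/r1.png

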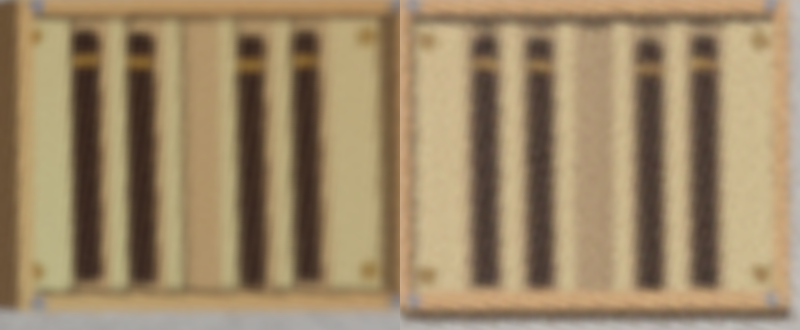

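All four pens lie parallel, each in its own groove (columns ~485, 540, 650, 705 of the right crop; groove 0 is empty). I will take the rake back to its rest.

Call:
move_arm(
  plan=[
    [-1, [2, -8, 0], -2],
    [-1, [4, -16, 0], -4],
    [-1, [4, -16, 0], -4],
    [-1, [4, -16, 0], -4],
    [-1, [4, -16, 0], -4],
    [-1, [4, -16, 0], -4],
    [-1, [4, -16, 0], -4],
    [-1, [4, -16, 0], -4],
    [-1, [4, -12, 0], -2.2],
    [-1, [2, -3, 0], 0],
    [-1, [0, 0, 0], 0],
    [-1, [0, 0, 0], 0],
  ],
)

```text
time: 28.98
tcp_pos: [551.3, -145.5, 119.9]
tool_rot: [[0.33, 0.944, -0.0], [0.944, -0.33, 0.001], [0.001, -0.001, -1.0]]
contact_force: [0.6, 0.3, -2.6]
gripper_width: 17.3
finger_force: 60.9
```

```bash
python3 st.py
```

```text
28.9833 [ 551.34 -145.52  119.94] yang -19.28398363431562 zax [-0.  0. -1.] F [ 0.58  0.32 -2.58] T [ 0.01 -0.02  0.01] 17.335536632621153 60.90379357337952
```

Call:
move_arm(
  plan=[
    [-1, [0.5, -4, 0], -0.1],
    [-1, [0.5, -5, 0], 0],
    [-1, [0, 0, -10], 0],
    [-1, [0, 0, -15], 0],
    [-1, [0, 0, -12], 0],
    [-1, [0, 0, -6], 0],
    [-1, [0, 0, 0], 0],
    [-1, [0, 0, 0], 0],
    [-1, [0, 0, 0], 0],
  ],
)

```text
time: 29.73
tcp_pos: [552.7, -155.8, 77.5]
tool_rot: [[0.334, 0.943, 0.001], [0.943, -0.334, -0.0], [0.0, 0.001, -1.0]]
contact_force: [-0.2, 0.0, -1.3]
gripper_width: 17.2
finger_force: 60.9
```

```bash
python3 st.py
```

```text
29.7333 [ 552.65 -155.85   77.45] yang -19.517674282990065 zax [ 0. -0. -1.] F [-0.18  0.05 -1.31] T [ 0.01 -0.02  0.05] 17.231923406131543 60.9136176109314
```

Call:
move_arm(
  plan=[
    [-1, [-0.2, 1.4, 0], 0.1],
    [-1, [0, 0, -3], 0],
    [-1, [0, 0, -3], 0],
    [-1, [0, 0, -3], 0],
    [-1, [0, 0, -2], 0],
    [-1, [0, 0, 0], 0],
  ],
)

```text
time: 30.23
tcp_pos: [552.3, -154.3, 65.8]
tool_rot: [[0.333, 0.943, 0.0], [0.943, -0.333, -0.0], [-0.0, 0.0, -1.0]]
contact_force: [1.4, 0.1, -2.1]
gripper_width: 17.1
finger_force: 60.9
```

```bash
python3 st.py
```

```text
30.2333 [ 552.31 -154.32   65.77] yang -19.425773670998435 zax [ 0. -0. -1.] F [ 1.39  0.09 -2.08] T [-0.1  -0.29 -0.1 ] 17.062109816598984 60.92330574989319
```

Call:
move_arm(
  plan=[
    [-1, [0.6, -0.2, -1], 0],
    [-1, [0, 0, -2], 0],
    [-1, [0, 0, -1], 0],
    [-1, [0, 0, -0.5], 0],
    [-1, [0, 0, 0], 0],
    [-1, [0, 0, 0], 0],
  ],
)

```text
time: 30.73
tcp_pos: [552.6, -154.4, 61.6]
tool_rot: [[0.332, 0.943, -0.0], [0.943, -0.332, 0.0], [0.0, -0.0, -1.0]]
contact_force: [0.3, 0.2, -1.1]
gripper_width: 17.5
finger_force: 60.9
```

```bash
python3 st.py
```

```text
30.7333 [ 552.64 -154.43   61.58] yang -19.415102498970757 zax [-0.  0. -1.] F [ 0.34  0.2  -1.14] T [ 0.07 -0.04  0.01] 17.479251632733572 60.901397466659546
```

Call:
move_arm(
  plan=[
    [-1, [0, 0, -0.5], 0],
    [-1, [0, 0, -0.4], 0],
    [-1, [0, 0, 0], 0],
    [0, [0, 0, 0], 0],
    [0.4, [0, 0, 0], 0],
    [0.7, [0, 0, 0], 0],
    [1, [0, 0, 0], 0],
    [1, [0, 0, 0], 0],
    [1, [0, 0, 0], 0],
    [1, [0, 0, 0], 0],
    [1, [0, 0, 0], 0],
  ],
)

```text
time: 31.65
tcp_pos: [552.7, -154.4, 60.7]
tool_rot: [[0.332, 0.943, 0.0], [0.943, -0.332, 0.0], [0.0, 0.0, -1.0]]
contact_force: [0.1, -0.4, -0.6]
gripper_width: 85.3
finger_force: 0.0
```

Call:
move_arm(
  plan=[
    [1, [0, 0, 5], 0],
    [1, [0, 0, 10], 0],
    [1, [0, 0, 20], 0],
    [1, [0, 0, 25], 0],
    [1, [0, 0, 30], 0],
    [1, [0, 0, 30], 0],
    [1, [0, 0, 20], 0],
    [1, [0, -30, 0], 0],
    [1, [0, -35, 0], 0],
    [1, [0, -35, 0], 0],
    [1, [0, -30, 0], 0],
    [1, [0, 0, 0], 0],
  ],
)

```text
time: 32.65
tcp_pos: [550.7, -292.4, 202.6]
tool_rot: [[0.341, 0.94, 0.001], [0.94, -0.34, -0.005], [-0.005, 0.003, -1.0]]
contact_force: [-1.0, -0.7, 0.7]
gripper_width: 85.4
finger_force: 0.0
```

```bash
python3 st.py; python3 - <<'E'
from h import *
np.set_printoptions(precision=1,suppress=True)
fs={n:manip.grab_frame(n) for n in("top","side")}
for l in ["rake_tips","rake_grip"]:
    r={n:manip.mark_of(f,l) for n,f in fs.items()}
    print(l,{n:[(np.round(x["location"],1).tolist(),round(x["score"],2)) for x in v[:2]] for n,v in r.items()})
    try: print(tri(fs["top"],r["top"][0]["location"],fs["side"],r["side"][0]["location"]))
    except Exception as e: print(e)
# compare with initial side picture around the rake
a=cv2.imread("pics/side0.png").astype(int);b=fs["side"]["color"].astype(int)
d=np.abs(a-b)[115:190,240:300].max(2);print("diff",d.mean(),(d>40).sum())
s0=a[115:190,240:300].astype(np.uint8);s1=b[115:190,240:300].astype(np.uint8)
print(cv2.phaseCorrelate(cv2.cvtColor(s0,6).astype(np.float32),cv2.cvtColor(s1,6).astype(np.float32)))
E
```

```text
32.65 [ 550.67 -292.41  202.61] yang -19.90698172282968 zax [ 0.   -0.01 -1.  ] F [-0.98 -0.73  0.65] T [-0.04  0.05  0.01] 85.35233985334607 0.0
rake_tips {'top': [([364.9, 194.9], 0.88)], 'side': [([268.0, 162.3], 0.65), ([262.0, 277.7], 0.33)]}
(array([ 556. , -158.6,    0.2]), np.float64(7.081840495185701))
rake_grip {'top': [([368.2, 186.1], 0.78)], 'side': [([273.4, 140.4], 0.56)]}
(array([ 545.8, -147.8,   87.5]), np.float64(11.093971816702455))
diff 2.12 5
((0.3755646948964717, 0.5624537104293594), 0.9878487396240234)
```

The side view around the rest is practically identical to the start, so the rake is seated upright. The pens are settled, so I am handing in.

```bash
python3 -c "
from workcell import manip
print(manip.finish_job())"
```

```text
the job is handed in; nothing more can be done
None
```

The job is handed in: all four pens looked down and parallel in their own grooves, and the rake hangs back in its rest. On the second outward stroke the measured upward force reached 17 N against the 20 N limit (about 20 N with the drag). I raised the rake at once and skimmed just above the ridges after that. The hand-in returned no verdict.

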